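Hold a key blank against the shoulder gauge while the vise is tightened

ROBOT

A 7-joint arm with a two-finger parallel gripper is mounted at the origin on the work surface. World frame = base frame: x ahead of the robot, y to its left, z up, the work surface at z = 0. Lengths are in mm, angles in degrees, forces in N, time in s.
With the tool pointing down it reaches from about 425 to 875 mm from the base axis. Payload 4.7 kg.
Tool frame: the origin (TCP) lies at the centre of the arm's flange, where the gripper is bolted on; the fingertips stand 173 mm ahead of it and the grasp point (between the pads) lies 155 mm ahead of it; z points along the fingers, y is the direction in which the jaws open and shut (so a half turn about z gives the same grasp; the last joint's range is limited). The gripper opens to 85 mm and grips with 20 to 120 N. Pads are 22 mm wide; open, the fingers measure 114 mm over their backs; the gripper's body (76 mm by 85 mm) begins 54 mm behind the grasp point. The pads swing forward as they close: fully open they stand 13 mm farther back than shut.
Start: joints at [-63.535, 18.392, -4.016, 83.108, 1.295, 78.541, -3.26], TCP at [281.455, 585.909, 404.749] pointing down, gripper open.
Joint ranges: [-163.93, 163.93], [-17.29, 119.83], [-79.2, 71.16], [3.27, 140.29], [-89.18, 269.18], [5.43, 117.66], [-154.24, 154.24]. Speed limits (degrees/s): [147.25, 147.25, 180, 180, 180, 180, 180].

INTERFACE

Orientations are given as [roll, pitch, yaw] about the fixed x, y, z axes, in that order (R = Rz(yaw) Ry(pitch) Rx(roll)).
In Python, from plant import env gives the robot as it stands. The module is installed in compiled form; this text tells all that it offers. Calls block until the motion is done:
- env.goto(position, orientation): joint-space move of the TCP to a pose.
- env.movel(position, orientation=None, vel=150, force_limit=None): straight line of the TCP; orientation=None keeps the orientation; vel is the mean speed in mm/s. With force_limit (N) it stops when the force on the tool has changed by that much, and returns True; else False.
- env.goto_joints(angles): joint-space move.
- env.ungrasp() and env.close_gripper(): open the fingers fully, or close them until they stop; the grip force is fixed at half the most.
- env.hold(seconds).
- env.inverse_kinematics(position, orientation): joint angles nearest the present ones, or None.
- env.state(): the state.
- env.snapshot(name): name is "side" or "top" or "wrist"; returns a dict with "frame" (480x640x3 uint8, red, green, blue), "depth" (480x640 float32, mm along the optical axis (not along the pixel's ray), 0 where there is no reading), "vfov" (degrees; the focal length in pixels is half the picture's height over the tangent of half this angle, whatever the lens; pixels are square), "cx", "cy" (the principal point, pixels), "pose" (4x4, takes a point from camera to world coordinates). Camera axes: x right, y down, z forward; pixel columns grow to the right and rows downward; lengths in mm; the calibration is good to about 2 mm. A picture is of the moment at which its call begins.
A pose or a line that the arm cannot do raises env.Unreachable and nothing moves.
- env.finish_job(): hands the job in, once; it reports no verdict.
Trained networks look in a picture, given as the dict that the camera call returned (one of the last four; its "shot" number tells which), for a name from the list of things; names that differ only in an ending like _2 or _b are one class to them, and where a whole thing is asked for, a point or a joint stands for the part that bears it (a point fixed in the world has none). Each returns a list of dicts, best first, with "confidence" (0 to 1); they miss things now and then, are a little off and sometimes report something else, mostly with a low value. They report only what shows in the picture. A call takes as long as a camera call. They do not tell look-alikes from the thing itself.
- env.find_in(target, picture): "location" ([column, row] in pixels, amid what is visible of it).
- env.spot_point(target, picture): "location" ([column, row] in pixels: a listed point, or the origin of a listed thing).
The state is a dict: "clock": time; "q": joint angles; "qvel": joint speeds; "tau": joint torques, N m; "eef_pos": TCP position; "orientation": TCP orientation; "force": force on the tool from outside, world axes, zero at the start; "wrist_torque": the same for the moment, N m; "opening": opening from 0.0 (shut) to 1.0 (fully open).
Only numpy, scipy, OpenCV 4.12 (cv2) and the standard library are available. Lean on these libraries where they do the work, as an engineer would, in place of code of your own. Each camera call takes 0.05 s, during which the arm holds its last target. There are 200 camera calls.

TASK

Pick up the car-key blank (the one whose square head matches the pattern key already clamped in the machine), slide its blade end-on into the open jaws of the empty vise and set it flat on the lower jaw with its shoulder squarely against the fork gauge. Be my third hand while I tighten the clamp: keep hold of the blank's head and keep pushing it against the gauge with a steady 8 N or so, never ramming it, and finish while still holding and pushing. Leave the other things on the bench where they lie.

Things in the scene. Friction and masses are not known exactly. Their poses are not given: they have to be found in the camera images.
- blank: Uncut car-key blank lying flat, loose (30 g). Black plastic head 44 long (x), 30 wide, 10 thick; steel blade 45 long, 10 wide, 3 thick sticks out of its front face along +x at mid-thickness, last 5 mm narrowed to 6; smooth, friction 0.15. A small wire loop (only seen) at the rear end. Origin: centre of the head's underside; x along the blade to its tip, z up as it lies.
- blank_shoulder (a point): The blank's shoulder: middle of the head's front face, where the blade leaves it (22 mm ahead of blank's origin in x, 5 mm above the underside). Axes as blank.
- gauge_face (a point): Where the shoulder belongs: on the fork gauge of the EMPTY vise, 133.5 mm above the bench, middle of its slot, where the blade's centre line passes when the blade lies flat on the lower jaw. Axes: +y the way the blade is pushed in, square to the gauge's face; z up; -x to the operator's front, +x to the cutter. Before it (y < 0) nothing stands higher than 27 below it.
- gauge: The rigid steel fork gauge, a plate 36 wide (x), 4 thick (y), 32 high, flat on the vise's side; origin and axes as gauge_face. Slot 16 wide in x, open at the top, bottom 10.5 below the origin; tines 10 wide, up to 12 above it. The second vise and gauge, 120 mm along +y, hold the pattern key (square head towards the empty vise): leave them.
- vise (a point): Middle of the lower jaw's top in the empty vise, under the blade's line; axes as gauge_face. Vise 36 long in y, from 4 to 40 past the gauge's face. Fixed gap 9 mm high between flat lower and upper jaw, open on the cutter side (+x), back wall 8 mm from the blade's line at -x. Upper jaw top 21 above this point; a tilted copper clamp knob (21 dia) to its front reaches 45 above this point.
- machine: The key cutting machine, fixed, 400 deep (x) x 380 wide (y), grey with dark motor housing; its operator front faces its -x. Origin: centre of its underside, z up. Gauge face at (-149, -82, 133.5) mm. Brush wheel and cutter at x = -64 and more, up to 168 high; motor housing x = 20 and more, up to 210 high; lamp (only seen) to 260 high.
- house_blank: Other key blank, not wanted: round head 26 dia x 8 thick, brass blade 29 long, 8 wide. Origin: underside of the head's centre, blade along +x.
- padlock: Brass padlock standing upright, 24 x 46 x 68 with its shackle; origin at the centre of its underside. Leave alone.
- carton: Small cardboard carton 75 x 120 x 45; origin at the centre of its underside. Leave alone.
Mind the look-alikes: they are no part of the job. Leave any brown look-alike of the blank alone.

How it is judged:
By the outcome, as a careful person would: the job done as asked, in the order asked, and still so for the second after the job is handed in, while the arm keeps its last pose, push and grip.
It also fails if it takes over 51 s, if anything falls off the work surface, if the arm or the gripper's body presses on something with over 40 N, if the wrist force passes 120 N, or if a joint passes its speed limit or range.

## Working session

There is one attempt and no reset: what is moved stays moved. The work goes in short steps, each a Python script; the robot and the scene stay as the last script left them, time stands still between calls to the robot, and variables do not carry over. Pictures are saved under pics/ and viewed, about 8 in all and at most 12, crops included, and the job is handed in when it is done.

```bash
mkdir -p pics; cat > h.py <<'E'
import numpy as np, cv2
from plant import env
def K(p):
    f=240/np.tan(np.radians(p["vfov"]/2)); return f,p["cx"],p["cy"]
def px2w(p,uv,z=None,d=None):
    """pixel to world: via depth (d or picture's) or by plane world z"""
    f,cx,cy=K(p); r=np.array([(uv[0]-cx)/f,(uv[1]-cy)/f,1.]); T=np.array(p["pose"])
    if z is not None:
        w=T[:3,:3]@r; return T[:3,3]+w*(z-T[2,3])/w[2]
    if d is None: d=p["depth"][int(round(uv[1])),int(round(uv[0]))]
    return T[:3,:3]@(r*d)+T[:3,3]
def w2px(p,w):
    f,cx,cy=K(p); T=np.array(p["pose"]); c=T[:3,:3].T@(np.array(w)-T[:3,3]); return np.array([f*c[0]/c[2]+cx,f*c[1]/c[2]+cy])
def cloud(p):
    f,cx,cy=K(p); T=np.array(p["pose"]); v,u=np.mgrid[0:480,0:640]; d=p["depth"]
    return np.stack([(u-cx)/f*d,(v-cy)/f*d,d],-1)@T[:3,:3].T+T[:3,3]
def save(p,n,crop=None,s=1):
    im=p["frame"][:,:,::-1]
    if crop: im=im[crop[1]:crop[3],crop[0]:crop[2]]
    cv2.imwrite("pics/"+n,cv2.resize(im,None,fx=s,fy=s,interpolation=cv2.INTER_CUBIC))
E
python3 - <<'E'
from h import *
np.set_printoptions(precision=1,suppress=True)
ims=[]
for c in ["top","side"]:
    p=env.snapshot(c); ims.append(p); save(p,c+"0.png"); print(c,p["vfov"],p["cx"],p["cy"]); print(np.array(p["pose"]))
    np.savez(c+"0.npz",**{k:v for k,v in p.items()})
    for t in ["blank","house_blank","machine","gauge_face","vise","padlock","carton"]:
        for r in env.spot_point(t,p)[:4]: print(t,np.array(r["location"]),round(r["confidence"],2),px2w(p,r["location"]))
s=env.state();print(s["clock"],s["eef_pos"],s["orientation"],s["force"],s["opening"])
E
```

```text
top 55.08257164271093 323.3907095403585 234.44902732587087
[[  -0.    -1.     0.1  430.8]
 [  -1.     0.    -0.    88.1]
 [   0.    -0.1   -1.  1036.1]
 [   0.     0.     0.     1. ]]
blank [205.2 255.5] 0.79 [514.2 338.7  12. ]
blank [148.4 282.2] 0.79 [458.4 463.1  12.6]
blank [240.6 310.3] 0.75 [391.7 260.7  12. ]
house_blank [293.7 278.9] 0.48 [457.4 143.3   8.1]
machine [467.8 166.6] 0.91 [ 676.6 -226.5  110.5]
machine [205.2 254.7] 0.41 [516.4 339.7   8. ]
machine [418.7 193.7] 0.4 [ 619.3 -118.7  123.9]
gauge_face [423.6 192.9] 0.43 [ 617.7 -125.3  138.2]
vise [420.1 184.3] 0.69 [ 632.5 -116.4  150.7]
vise [210.  246.2] 0.64 [535.2 329.2   7.3]
padlock [293.1 188.9] 0.68 [654.1 139.2  40.2]
carton [221.6 176.9] 0.97 [683.5 295.2  46.1]
side 55.383943453383885 310.7007868518065 235.93601143278497
[[   0.9   -0.3    0.3  234.2]
 [  -0.5   -0.7    0.6 -508.8]
 [   0.    -0.6   -0.8  915.9]
 [   0.     0.     0.     1. ]]
blank [257.8 205.9] 0.73 [503.6 332.7  12.5]
blank [225.  184.5] 0.62 [452.8 454.7  10.8]
blank [230.4 238. ] 0.51 [396.9 260.2   9.7]
house_blank [273.6 265.3] 0.67 [460.9 128.9  11.4]
machine [457. 358.] 0.94 [ 625.6 -310.9  171.6]
gauge_face [389.7 289.5] 0.58 [ 621.9 -114.9  124.6]
vise [392.6 285.1] 0.75 [ 630.1 -111.6  130.9]
vise [256.7 204.5] 0.22 [503.8 341.6   9.7]
padlock [337.1 236.2] 0.57 [647.2 143.2   8.7]
carton [323.2 192.5] 0.96 [671.8 269.4  45.9]
0.8 [281.4 585.9 404.8] [180.    0.  154.3] [ 0.1 -0.2 -0.7] 1.003073501583159
```

```bash
python3 - <<'E'
import cv2,numpy as np
a=cv2.imread('pics/top0.png')
a1=cv2.resize(a[150:350,120:320],(400,400),interpolation=cv2.INTER_CUBIC);b=cv2.resize(a[100:300,370:570],(400,400),interpolation=cv2.INTER_CUBIC)
cv2.imwrite('pics/c0.png',np.hstack([a1,b]))
E
```

```text
(no output)
```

View pics/c0.png

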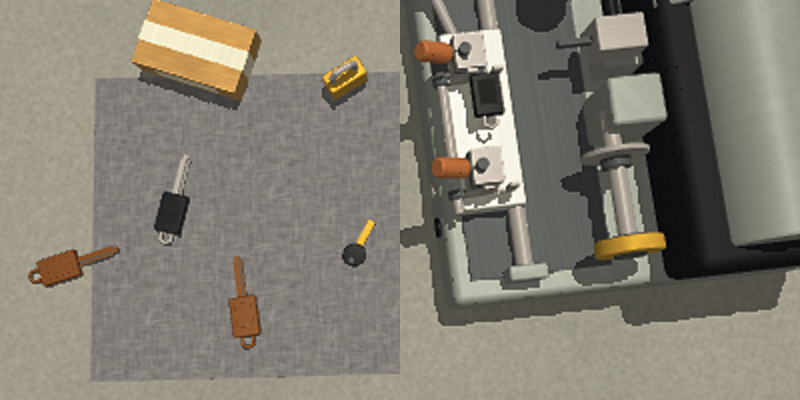

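View pics/side0.png

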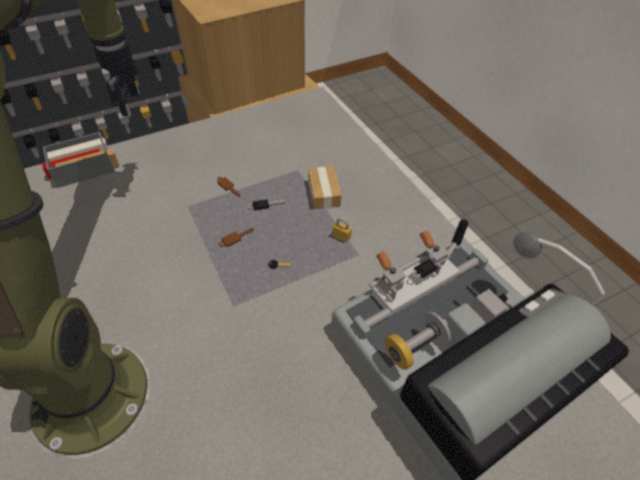

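The black square-headed blank is at crop (172,213), which is top-image pixel (206,256). Its blade points up and slightly right, yaw about -13°. The brown ones are decoys. The empty vise is the lower one in the right crop, at (485,168), top-image pixel (412,184). The push direction there is roughly world +x, yaw about +7°. Next I'll look from above the blank with the wrist camera.

```bash
python3 - <<'E'
from h import *
np.set_printoptions(precision=1,suppress=True)
for y in (-13,167): print(y,env.inverse_kinematics([512,339,330],[180,0,y]))
for y in (7,187): print(y,env.inverse_kinematics([590,-120,310],[180,0,y]))
env.goto([495,343,330],[180,0,167])
p=env.snapshot("wrist"); T=np.array(p["pose"]);print(T, p["vfov"])
s=env.state();print(s["clock"],s["eef_pos"])
for r in env.spot_point("blank",p)[:3]+env.spot_point("blank_shoulder",p)[:2]: print(np.array(r["location"]),r["confidence"],px2w(p,r["location"],z=5))
# dark head by colour + height
c=cloud(p); g=p["frame"].max(2); m=((g<60)&(np.hypot(c[...,0]-514,c[...,1]-339)<60)&(c[...,2]>5)&(c[...,2]<16)).astype(np.uint8)
n,l,st,ce=cv2.connectedComponentsWithStats(m); i=1+np.argmax(st[1:,4]); print(st[i])
w=c[l==i]; r=cv2.minAreaRect(w[:,:2].astype(np.float32)); print(r,w[:,2].mean())
save(p,"w1.png")
E
```

```text
-13 [ -56.5   17.4   24.8   94.9   -7.7   69.4 -133. ]
167 [-39.1  16.5   3.8  94.2  -1.1  69.3  41.9]
7 [-25.2  19.4  41.4  98.3 -13.8  67.5 -63.1]
187 [-22.5  18.7  38.   98.3 -12.4  67.3 115.8]
[[  0.2   0.9   0.3 425.1]
 [  1.   -0.2  -0.1 360.6]
 [  0.    0.3  -1.  300.5]
 [  0.    0.    0.    1. ]] 71.59398128290903
2.1083 [494.  345.  330.4]
[324.2 243.5] 0.91 [514.1 343.8   5. ]
[196.1 137.3] 0.74 [398.  258.6   5. ]
[445.8 153.6] 0.73 [458.5 463.6   5. ]
[321.8 267.1] 0.93 [536.4 336.4   5. ]
[423.5 163.3] 0.78 [462.3 443.8   5. ]
[311 235  20  27 472]
((515.997802734375, 339.87847900390625), (17.40316390991211, 25.374311447143555), 77.87712097167969) 11.189056525617152
```

View pics/w1.png

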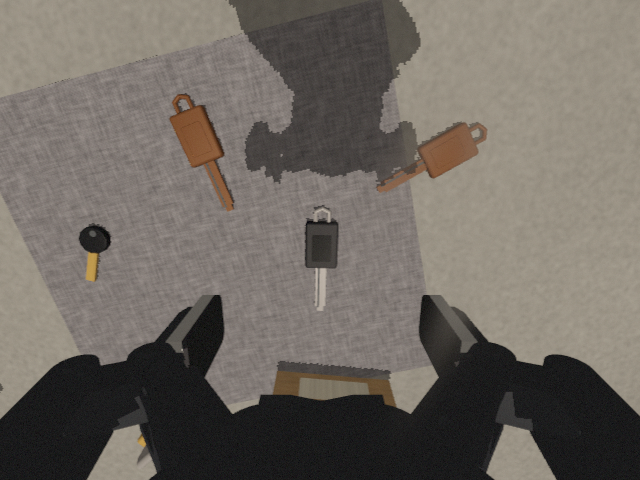

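The blank's head centre is at about (322,244), with its blade to (320,309) and the loop at (321,213). I'll refine this by segmentation and then go down.

```bash
cat > seg.py <<'E'
from h import *
np.set_printoptions(precision=1,suppress=True)
env.goto([475,348,300],[180,0,167]) 
p=env.snapshot("wrist"); 
c0=w2px(p,[514,341,10]); g=p["frame"].max(2).astype(int)
v,u=np.mgrid[0:480,0:640]; roi=(np.hypot(u-c0[0],v-c0[1])<60)
m=((g<90)&roi).astype(np.uint8); m=cv2.morphologyEx(m,cv2.MORPH_CLOSE,np.ones((9,9))); m=cv2.morphologyEx(m,cv2.MORPH_OPEN,np.ones((9,9)))
n,l,st,ce=cv2.connectedComponentsWithStats(m); i=1+np.argmax(st[1:,4]); print(c0,st[i],ce[i])
pts=np.argwhere(l==i)[:,::-1]; W=np.array([px2w(p,q,z=8)[:2] for q in pts]); r=cv2.minAreaRect(W.astype(np.float32)); print("head",r)
b=np.argwhere((g>135)&(p["frame"].max(2)-p["frame"].min(2)<25)&roi)[:,::-1]
# blade ahead of head only
W2=np.array([px2w(p,q,z=6.5)[:2] for q in b]); W2=W2[W2[:,0]>r[0][0]+25]
print("blade",len(W2),W2.mean(0),W2.max(0)); d=W2.mean(0)-np.array(r[0]); print("yaw head->blade",np.degrees(np.arctan2(d[1],d[0])),"pca",cv2.fitLine(W2.astype(np.float32),cv2.DIST_L2,0,.01,.01).ravel())
save(p,"w2.png",(220,140,420,340),3)
print(env.state()["clock"],env.state()["eef_pos"])
E
python3 seg.py
```

```text
[323.1 281.3] [ 305  251   37   54 1888] [322.6 277.8]
head ((512.0271606445312, 341.2356872558594), (30.23056983947754, 48.62443923950195), 76.43303680419922)
blade 1112 [553.  339.5] [573.7 386.8]
yaw head->blade -2.423404337583122 pca [  0.   -1.  553.  339.5]
2.5333 [474.9 348.6 300.3]
```

View pics/w2.png

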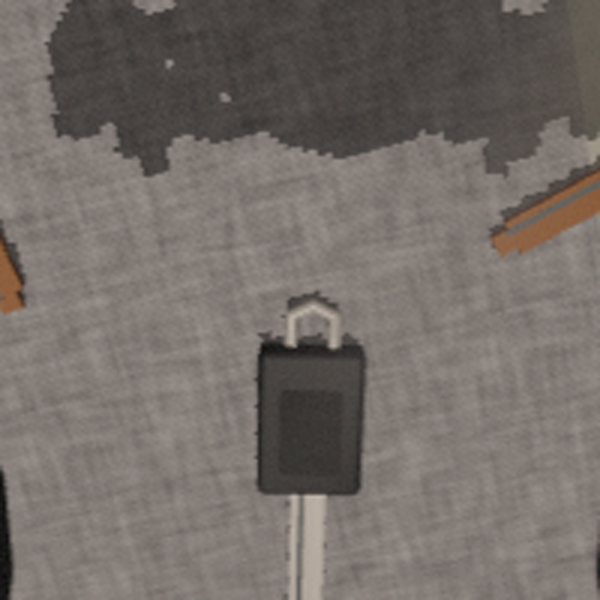

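```bash
cat > pick.py <<'E'
from h import *
np.set_printoptions(precision=2,suppress=True)
p=env.snapshot("wrist"); f=px2w(p,[323.2,304.3],z=9.5)[:2]
yaw=-13.6; a=np.radians(yaw); c=f-22*np.array([np.cos(a),np.sin(a)]); print("front",f,"centre",c)
O=[180,0,180+yaw]
env.goto([*c,215],O); print(env.state()["eef_pos"],env.state()["force"])
print(env.movel([*c,174.0],O,vel=60,force_limit=10)); s=env.state(); print(s["eef_pos"],s["force"],s["orientation"])
env.close_gripper(); s=env.state(); print(s["opening"],s["eef_pos"],s["force"],s["clock"])
env.movel([*c,300],O,vel=200); s=env.state(); print(s["opening"],s["eef_pos"],s["force"],s["clock"])
p=env.snapshot("wrist"); save(p,"w3.png")
E
python3 pick.py
```

```text
front [538.02 336.17] centre [516.64 341.34]
[517.18 341.18 215.48] [ 0.29 -0.3   0.73]
False
[516.79 341.44 174.09] [0.12 0.59 0.29] [179.99   0.01 166.4 ]
0.33102658626574893 [516.91 341.52 174.54] [0.43 0.78 2.47] 4.4417
0.32508352080307024 [516.08 341.03 298.52] [-0.13  0.   -0.58] 5.225
```

View pics/w3.png

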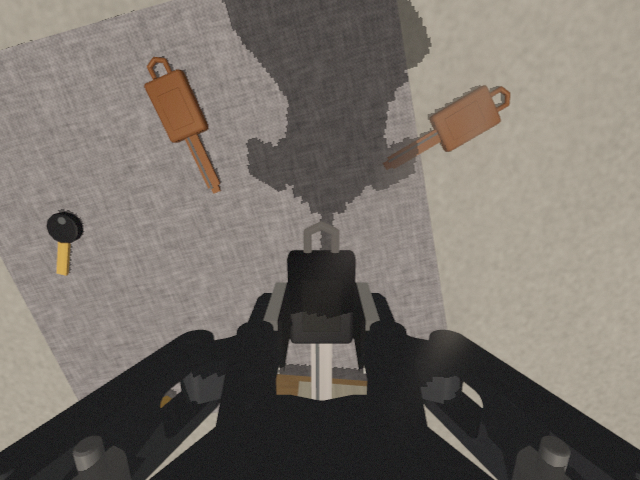

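The blank is held, with the head at (288–355, 252–343) and the blade running forward at column 322. I'll check its pitch in the grip from depth, then look at the vise.

```bash
cat > look.py <<'E'
from h import *
np.set_printoptions(precision=1,suppress=True)
p=env.snapshot("wrist"); c=cloud(p); s=env.state(); print(s["eef_pos"])
a=np.radians(-13.6); X=np.array([np.cos(a),np.sin(a),0]);Y=np.array([-np.sin(a),np.cos(a),0])
for r in (235,245,256,270,285,300,312,322,332,340,346,352,358,364): 
    q=c[r,322]-s["eef_pos"]; print(r,"fwd %.1f lat %.1f z %.1f"%(q@X,q@Y,q[2]),p["frame"][r,322])
env.goto([535,-135,420],[180,0,187]); env.hold(.3)
p=env.snapshot("wrist"); s=env.state(); print(s["clock"],s["eef_pos"],s["orientation"],s["force"])
np.savez("w4.npz",**p)
for t in ("gauge_face","vise","gauge","machine"):
    for r in env.spot_point(t,p)[:3]: print(t,np.array(r["location"]),r["confidence"],px2w(p,r["location"]))
save(p,"w4.png")
E
python3 look.py
```

```text
[516.  340.9 297.8]
235 fwd 2.7 lat 0.2 z -296.1 [80 76 72]
245 fwd 11.2 lat 0.2 z -295.5 [80 75 73]
256 fwd -24.5 lat 0.1 z -163.9 [32 27 27]
270 fwd -18.0 lat 0.1 z -164.3 [37 39 37]
285 fwd -11.4 lat 0.1 z -163.2 [41 37 36]
300 fwd -4.0 lat 0.1 z -163.8 [37 36 36]
312 fwd 2.0 lat 0.1 z -163.8 [41 40 37]
322 fwd 6.7 lat 0.1 z -163.3 [57 55 48]
332 fwd 11.8 lat 0.1 z -163.2 [53 51 48]
340 fwd 16.2 lat 0.1 z -163.7 [52 49 49]
346 fwd 21.7 lat 0.2 z -167.1 [189 178 168]
352 fwd 25.5 lat 0.2 z -167.8 [188 179 168]
358 fwd 28.4 lat 0.2 z -167.2 [188 178 168]
364 fwd 31.2 lat 0.2 z -166.5 [186 176 166]
7.4667 [ 535.1 -134.6  419.9] [-180.   -0. -173.] [ 0.9 -0.3 -0.6]
machine [214.1 323.7] 0.59 [ 660.4 -232.    79.7]
```

View pics/w4.png

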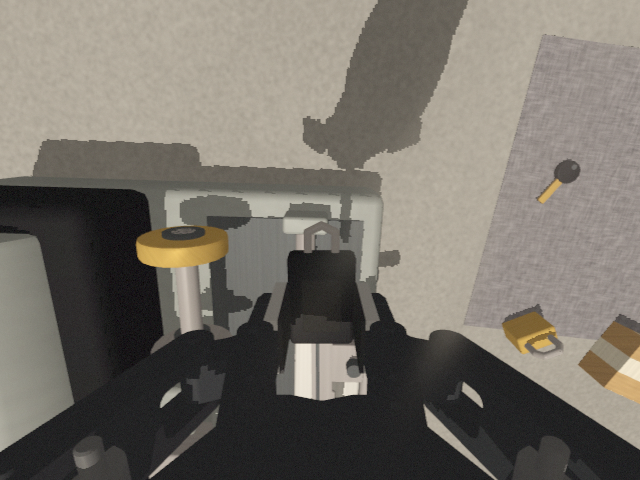

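The blank sits level in the grip: head top at -163.7 over its full length, blade centre about -169 below the TCP. The gauge is hidden behind the fingers here, so I'll move forward to put it in clear view behind the head.

```bash
cat > look2.py <<'E'
from h import *
np.set_printoptions(precision=1,suppress=True)
env.movel([690,-125,420],[180,0,187],vel=250); env.hold(.3)
p=env.snapshot("wrist"); s=env.state(); print(s["clock"],s["eef_pos"],s["orientation"])
np.savez("w5.npz",**p)
for t in ("gauge_face","vise","gauge","machine"):
    for r in env.spot_point(t,p)[:3]: print(t,np.array(r["location"]),r["confidence"],px2w(p,r["location"]))
save(p,"w5.png")
E
python3 look2.py
```

```text
8.7917 [ 689.4 -125.2  420.7] [ 180.    0. -173.]
gauge_face [343.7 141.7] 0.93 [ 617.1 -116.6  124.2]
gauge_face [343. 146.] 0.58 [ 620.3 -116.7  124.4]
gauge [341.  141.5] 0.93 [ 617.2 -118.6  123.1]
machine [211.3 212.2] 0.9 [ 691.3 -224.    98.1]
```

View pics/w5.png

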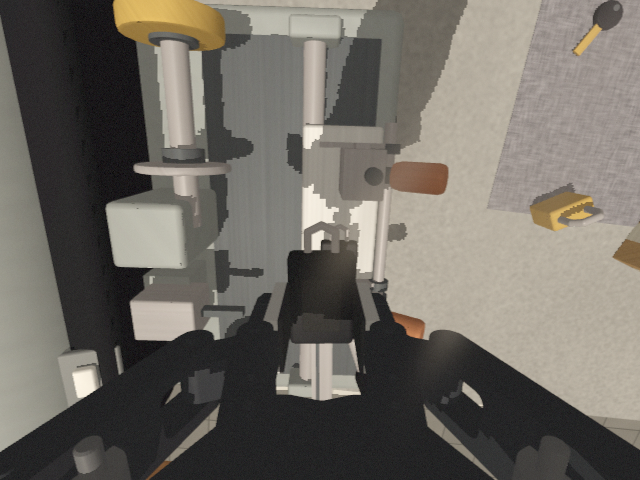

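The gauge plate is at about (321–383, 125–147), with the vise block and copper knob behind it at (365,172) and (418,178). I'll fit the gauge from the depth cloud.

```bash
python3 - <<'E'
from h import *
np.set_printoptions(precision=1,suppress=True)
p=dict(np.load("w5.npz")); c=cloud(p)
save(p,"w5c.png",(295,105,455,215),5)
print("z map (mm)"); print("cols",list(range(316,392,4)))
for r in range(116,152,2): print(r,c[r,316:392:4,2].round(0).astype(int))
# vise rail orientation: edges of white base plate/front face; tine tops
m=(c[...,2]>140)&(c[...,2]<150); m[:110]=0;m[151:]=0;m[:,:310]=0;m[:,395:]=0
w=c[m]; print(len(w),w.mean(0),cv2.minAreaRect(w[:,:2].astype(np.float32)))
E
```

```text
z map (mm)
cols [316, 320, 324, 328, 332, 336, 340, 344, 348, 352, 356, 360, 364, 368, 372, 376, 380, 384, 388]
116 [100  99  91  81  79  81  79  80  80  78  79  79  79  80  80  79  77  77
  77]
118 [ 99  99  79  79  80  81  79 391  80  80  80  82  79  80  80  79  76  77
  76]
120 [99 98 80 80 81 80 79 79 80 81 80 81 80 80 80 79 76 76 77]
122 [101  98  81  80  79  80  79  81  80  79  80  80  80  79  79  77  78  77
  76]
124 [ 99  97  81  79  80  78  81  80  81  80  79  80  81  82  80  77  79  79
 113]
126 [106 106 106 107 106 106 106 106 106 104 104 106 104  80  80  78  77  76
 113]
128 [107 107 106 108 106 107 106 107 106 107 107 107 106 107 106 107 107  77
 112]
130 [108 107 107 108 106 107 107 106 106 107 107 107 107 107 108 391 108  78
 113]
132 [109 106 107 109 106 108 107 107 107 106 105 108 107 108 107 107 107  77
 113]
134 [107 107 107 107 107 107 107 108 107 108 108 109 106 107 107 107 107  78
 113]
136 [108 108 107 107 108 106 107 104 106 107 107 107 107 107 108 107 106  77
 113]
138 [107 108 107 107 106 105 108 106 108 109 106 108 108 107 108 107 106 110
 113]
140 [108 107 107 108 107 107 106 108 107 107 107 107 106 107 107 107 105 109
 112]
142 [107 147 145 146 146 124 123 124 124 107 107 107 106 108 108 106 106 110
 114]
144 [107 146 146 146 146 125 124 123 125 124 145 146 147 147 118 118 117 116
 118]
146 [106 148 146 146 146 124 123 123 125 124 146 147 147 147 118 119 118 115
 118]
148 [107 107 107 108 109 105 107 147 153 148 147 145 146 145 119 119 118 115
 116]
150 [106 106 108 106 106 107 107 154 154 155 154 153 152 154 154 153 154 154
 117]
183 [ 619.4 -115.9  146.4] ((619.7077026367188, -111.96587371826172), (5.271224021911621, 44.996761322021484), 5.50640869140625)
```

View pics/w5c.png

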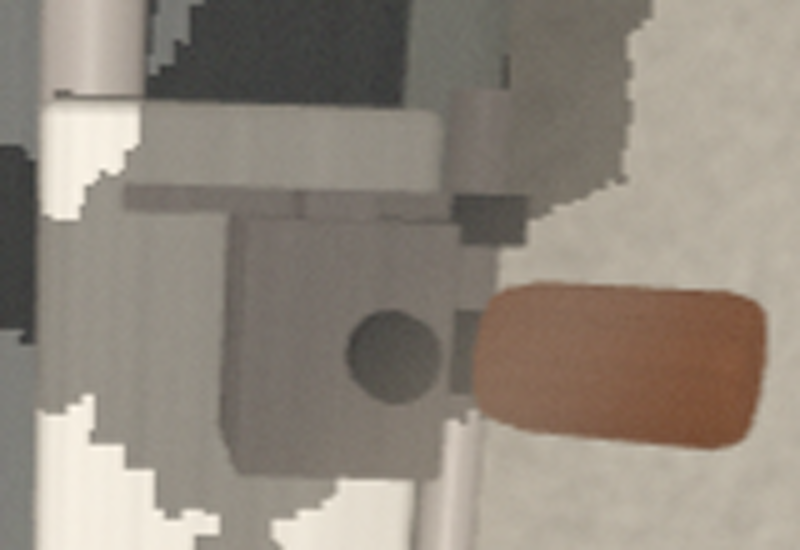

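```bash
python3 - <<'E'
from h import *
np.set_printoptions(precision=2,suppress=True)
p=dict(np.load("w5.npz")); c=cloud(p)
g=cv2.GaussianBlur(p["frame"].mean(2),(3,3),0); gy=np.gradient(g,axis=0); gx=np.gradient(g,axis=1)
def sub(a,i):
    i=min(max(i,1),len(a)-2); d=a[i-1]-2*a[i]+a[i+1]; return i+(0.5*(a[i-1]-a[i+1])/d if d else 0)
def rowedge(cols,r0,r1,z,name,sgn):
    P=[]
    for u in cols:
        a=sgn*gy[r0:r1,u]; v=r0+sub(a,int(a.argmax())); P.append(px2w(p,[u,v],z=z)[:2])
    P=np.array(P); vx,vy,x0,y0=cv2.fitLine(P.astype(np.float32),cv2.DIST_HUBER,0,.01,.01).ravel()
    print(name,"dir deg",np.degrees(np.arctan2(vy,vx))%180,"pt",x0,y0,"scatter",np.std((P-[x0,y0])@[-vy,vx]))
rowedge(range(326,378),116,134,106.5,"base front",1)
rowedge(list(range(323,333))+list(range(357,367)),138,147,145.5,"tine front",-1)
rowedge(range(346,380),146,156,153,"jaw front",-1)
# plate lateral from depth: columns of tine edges
for r in (143,144,145,146):
    z=c[r,310:380,2]; t=(z>135); k=np.flatnonzero(np.diff(t.astype(int)))+310; print(r,k,[px2w(p,[q+.5,r],z=145.5)[:2] for q in k])
f,cx,cy=K(p);print("f",f)
E
```

```text
base front dir deg 95.21279 pt 603.9304 -112.86728 scatter 0.04415848299212981
tine front dir deg 95.299255 pt 617.22986 -117.40587 scatter 0.029094518989114276
jaw front dir deg 96.03464 pt 619.1991 -103.94166 scatter 1.1796618823154539
143 [319 333 354 370] [array([ 620.2 , -134.86]), array([ 618.99, -125.03]), array([ 617.18, -110.27]), array([615.8 , -99.02])]
144 [319 333 354 370] [array([ 620.87, -134.78]), array([ 619.67, -124.94]), array([ 617.86, -110.17]), array([616.48, -98.91])]
145 [319 333 354 370] [array([ 621.55, -134.7 ]), array([ 620.34, -124.85]), array([ 618.53, -110.06]), array([617.15, -98.8 ])]
146 [319 333 354 370] [array([ 622.23, -134.62]), array([ 621.02, -124.75]), array([ 619.2 , -109.96]), array([617.82, -98.69])]
f 332.80504897373095
```

The gauge fit agrees across methods: face at about (617.2, -117.2), push yaw 5.3°, and the network gave (617.1, -116.6). Now inserting.

```bash
cat > ins.py <<'E'
from h import *
np.set_printoptions(precision=2,suppress=True)
G=np.array([617.2,-117.2]); a=np.radians(5.3); u=np.array([np.cos(a),np.sin(a)]); O=[180,0,185.3]; S=18.5
def P(s,z): return [*(G+u*(s-S)),z+169]     # shoulder s past the gauge, blade centre at height z
def rep(n):
    s=env.state(); e=np.array(s["eef_pos"]); d=e[:2]-G
    print(n,"t%.2f"%s["clock"],"shoulder %.2f lat %.2f z %.2f"%(d@u+S,d@[-u[1],u[0]],e[2]-169),"F fwd %.2f lat %.2f z %.2f"%(s["force"][:2]@u,s["force"][:2]@[-u[1],u[0]],s["force"][2]),"open %.3f"%s["opening"])
    return s
E
cat > i1.py <<'E'
from ins import *
env.movel(P(-75,250),O,vel=250); env.movel(P(-75,136.8),O,vel=150); env.hold(.3); rep("pre")
hit=env.movel(P(-22,136.8),vel=50,force_limit=4); env.hold(.2); print(hit); rep("half in")
if not hit:
    hit=env.movel(P(-4,136.8),vel=30,force_limit=4); env.hold(.2); print(hit); rep("in")
for c in ("wrist","top"):
    p=env.snapshot(c); np.savez("i_%s.npz"%c,**p)
E
python3 i1.py
```

```text
pre t11.02 shoulder -74.82 lat -0.07 z 137.48 F fwd 0.48 lat -0.21 z -1.33 open 0.329
False
half in t12.43 shoulder -22.19 lat -0.06 z 136.87 F fwd -1.38 lat -0.20 z 0.56 open 0.329
False
in t13.38 shoulder -4.15 lat -0.04 z 136.81 F fwd 0.12 lat -0.47 z -0.45 open 0.330
```

```bash
cat > i2.py <<'E'
from ins import *
env.hold(.3); s0=rep("base"); f0=s0["force"][2]
z=136.8
env.movel(P(-4,134.6),vel=15,force_limit=3); env.hold(.2); z=134.6; rep("low")
while z>131.0:
    z-=.2; env.movel(P(-4,z),vel=5); env.hold(.15); s=env.state(); print("%.1f %.2f"%(z,s["force"][2]),end="; ")
    if s["force"][2]-f0>1.8: break
print(); rep("down")
p=env.snapshot("side"); save(p,"s1.png",(340,240,440,320),7)
E
python3 i2.py
```

```text
base t13.78 shoulder -4.00 lat 0.01 z 136.83 F fwd 0.03 lat -0.33 z -0.25 open 0.326
low t14.28 shoulder -3.98 lat -0.02 z 134.63 F fwd 0.03 lat -0.01 z -0.34 open 0.331
134.4 -0.63; 134.2 -0.34; 134.0 0.15; 133.8 1.32; 133.6 2.55; 
down t16.27 shoulder -3.98 lat -0.04 z 133.79 F fwd -1.15 lat 0.83 z 2.55 open 0.331
```

View pics/s1.png

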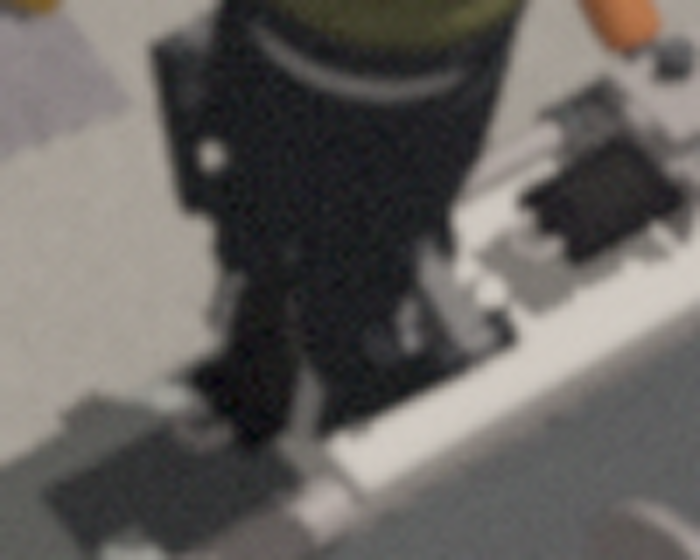

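Vertical contact came at blade height 133.8, against 133.5 expected, so the blade is on the lower jaw. Now pushing gently up to 8 N.

```bash
cat > i3.py <<'E'
from ins import *
s=-4.; z=133.65; hist=[]
f0=0.0
while s<8:
    s+=.25; env.movel(P(s,z),vel=8); env.hold(.1); F=-np.array(env.state()["force"][:2])@u; hist.append((round(s,2),round(float(F),2)))
    if F>3.5: break
print(hist); r=rep("contact")
open("s.txt","w").write(str(s))
E
python3 i3.py
```

```text
[(-3.75, 1.16), (-3.5, 1.77), (-3.25, 1.17), (-3.0, 1.52), (-2.75, 1.35), (-2.5, 2.1), (-2.25, 2.26), (-2.0, 1.58), (-1.75, 2.74), (-1.5, 1.5), (-1.25, 2.63), (-1.0, 2.09), (-0.75, 2.5), (-0.5, 3.13), (-0.25, 4.48)]
contact t21.57 shoulder -0.69 lat -0.00 z 133.65 F fwd -4.48 lat 0.91 z 6.73 open 0.326
```

```bash
cat > i4.py <<'E'
from ins import *
s=float(open("s.txt").read())
for z in (133.8,133.95): env.movel(P(s,z),vel=5); env.hold(.2); rep("z%.2f"%z)
for k in range(14):
    s+=.15; env.movel(P(s,z),vel=5); env.hold(.2); r=rep("s%.2f"%s)
    if -r["force"][:2]@u>7: break
open("s.txt","w").write(str(s))
p=env.snapshot("wrist"); save(p,"w6.png",(220,180,420,330),4); c=cloud(p)
e=np.array(env.state()["eef_pos"]); U=np.array([*u,0])
for r_ in (256,270,285,300,312,325,335,342,348): q=c[r_,318:327].mean(0)-e; print(r_,"fwd %.1f lat %.1f z %.1f"%(q@U,q[:2]@[-u[1],u[0]],q[2]))
E
python3 i4.py
```

```text
z133.80 t22.02 shoulder -0.67 lat 0.00 z 133.73 F fwd -4.35 lat -0.06 z 5.04 open 0.327
z133.95 t22.48 shoulder -0.68 lat -0.00 z 133.74 F fwd -3.52 lat -0.89 z 5.07 open 0.328
s-0.10 t22.93 shoulder -0.61 lat 0.01 z 133.75 F fwd -3.53 lat 0.43 z 5.98 open 0.330
s0.05 t23.38 shoulder -0.58 lat -0.03 z 133.72 F fwd -3.53 lat 0.65 z 5.24 open 0.329
s0.20 t23.82 shoulder -0.49 lat -0.04 z 133.72 F fwd -4.58 lat 1.57 z 7.02 open 0.326
s0.35 t24.27 shoulder -0.45 lat -0.02 z 133.69 F fwd -4.73 lat 0.12 z 6.47 open 0.330
s0.50 t24.73 shoulder -0.39 lat -0.05 z 133.70 F fwd -5.95 lat 0.62 z 6.70 open 0.329
s0.65 t25.18 shoulder -0.32 lat -0.04 z 133.72 F fwd -6.13 lat 0.39 z 6.62 open 0.329
s0.80 t25.62 shoulder -0.27 lat -0.07 z 133.72 F fwd -5.72 lat 1.16 z 6.61 open 0.328
s0.95 t26.07 shoulder -0.21 lat -0.08 z 133.69 F fwd -6.94 lat 0.18 z 6.83 open 0.329
s1.10 t26.52 shoulder -0.16 lat -0.10 z 133.70 F fwd -7.32 lat 0.23 z 7.84 open 0.332
256 fwd -24.6 lat 0.5 z -164.7
270 fwd -18.5 lat 0.5 z -163.8
285 fwd -11.7 lat 0.5 z -163.3
300 fwd -4.6 lat 0.5 z -163.2
312 fwd 1.4 lat 0.5 z -163.4
325 fwd 7.9 lat 0.5 z -163.4
335 fwd 13.1 lat 0.5 z -163.4
342 fwd 17.1 lat 0.5 z -164.0
348 fwd 22.3 lat 0.5 z -166.9
```

View pics/w6.png

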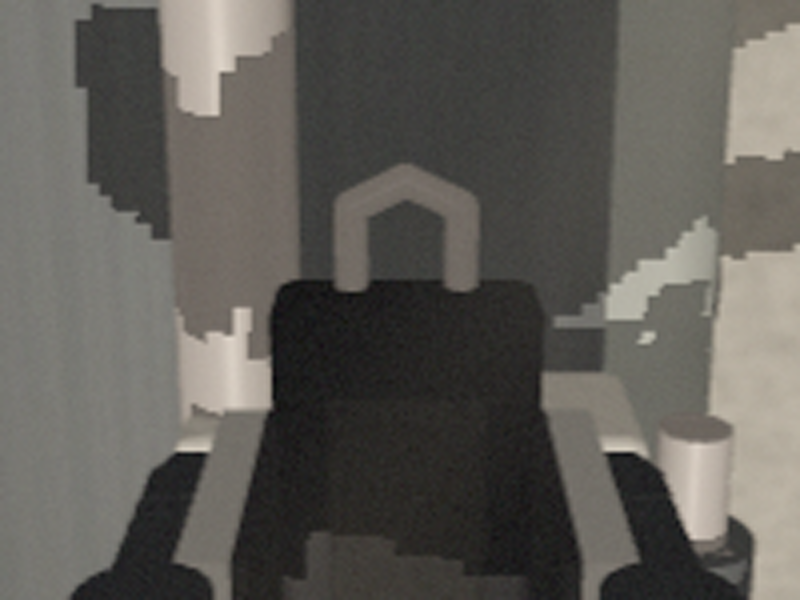

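The blank is still level and hasn't slipped in the grip (head rear at -24.6, as before). The downward load is about 7 N, so I'll ease it while trimming the push to 8 N.

```bash
cat > i5.py <<'E'
from ins import *
s=float(open("s.txt").read()); z=133.95
def avg(n=6):
    F=[]
    for _ in range(n): env.hold(.05); F.append(env.state()["force"])
    F=np.mean(F,0); return -F[:2]@u,F[2]
for k in range(24):
    f,fz=avg(); print("s%.2f z%.2f push %.2f fz %.2f"%(s,z,f,fz))
    okz=fz<3.5; okf=abs(f-8)<.4
    if okz and okf: break
    if not okz: z+=.2
    if not okf: s+=float(np.clip((8-f)*.12,-.2,.2))
    env.movel(P(s,z),vel=5)
    if env.state()["clock"]>37: break
rep("end")
open("s.txt","w").write(str(s)); open("z.txt","w").write(str(z))
E
python3 i5.py
```

```text
s1.10 z133.95 push 7.09 fz 7.46
s1.21 z134.15 push 7.24 fz 7.17
s1.30 z134.35 push 6.68 fz 6.80
s1.46 z134.55 push 6.91 fz 6.06
s1.59 z134.75 push 6.91 fz 5.66
s1.72 z134.95 push 6.79 fz 4.64
s1.86 z135.15 push 6.63 fz 4.48
s2.03 z135.35 push 6.90 fz 4.24
s2.16 z135.55 push 6.81 fz 4.13
s2.30 z135.75 push 7.15 fz 3.43
s2.40 z135.75 push 7.41 fz 3.19
s2.47 z135.75 push 7.71 fz 3.51
s2.47 z135.95 push 6.68 fz 2.53
s2.63 z135.95 push 7.53 fz 3.19
s2.69 z135.95 push 7.84 fz 3.02
end t34.58 shoulder 0.53 lat -0.10 z 134.01 F fwd -7.18 lat 0.36 z 2.97 open 0.329
```

```bash
cat > i6.py <<'E'
from ins import *
r=rep("now"); print(np.array(r["orientation"]))
p=env.snapshot("wrist"); save(p,"w7.png",(220,180,420,330),4); c=cloud(p)
e=np.array(r["eef_pos"]); U=np.array([*u,0])
R=cv2.Rodrigues(np.zeros(3))[0]
from scipy.spatial.transform import Rotation as Ro
T=Ro.from_euler("xyz",r["orientation"],degrees=True).as_matrix()
for r_ in (250,252,254,256,270,285,300,312,325,335,340,342,344,348): q=(c[r_,318:327].mean(0)-e); t=q@T; print(r_,"tool fwd %.2f lat %.2f z %.2f"%(-t[0],t[1],t[2]), "world z %.1f"%(q[2]+e[2]))
g=p["frame"][...].mean(2); print(g[244:262,322].round(0)); print(g[334:352,322].round(0))
E
python3 i6.py; python3 - <<'E'
import numpy as np
E
```

```text
now t34.58 shoulder 0.53 lat -0.10 z 134.01 F fwd -7.18 lat 0.36 z 2.97 open 0.329
[ 179.93   -0.47 -174.74]
250 tool fwd -24.65 lat 0.33 z 170.66 world z 132.6
252 tool fwd -24.72 lat 0.31 z 167.67 world z 135.5
254 tool fwd -24.46 lat 0.31 z 165.72 world z 137.5
256 tool fwd -23.96 lat 0.31 z 164.56 world z 138.7
270 tool fwd -17.94 lat 0.31 z 163.55 world z 139.6
285 tool fwd -10.96 lat 0.32 z 163.49 world z 139.6
300 tool fwd -3.93 lat 0.32 z 163.16 world z 139.9
312 tool fwd 2.25 lat 0.33 z 163.70 world z 139.3
325 tool fwd 8.51 lat 0.34 z 163.21 world z 139.7
335 tool fwd 13.77 lat 0.34 z 163.39 world z 139.5
340 tool fwd 16.55 lat 0.35 z 163.66 world z 139.2
342 tool fwd 17.78 lat 0.35 z 163.93 world z 138.9
344 tool fwd 20.81 lat 0.36 z 166.87 world z 136.0
348 tool fwd 22.98 lat 0.37 z 166.86 world z 136.0
[65. 66. 63. 65. 62. 59. 37. 34. 32. 33. 32. 33. 37. 32. 39. 36. 38. 38.]
[ 58.  57.  54.  58.  58.  58.  54.  54.  55.  88. 108. 108. 110. 109.
 110. 109. 108. 109.]
```

View pics/w7.png

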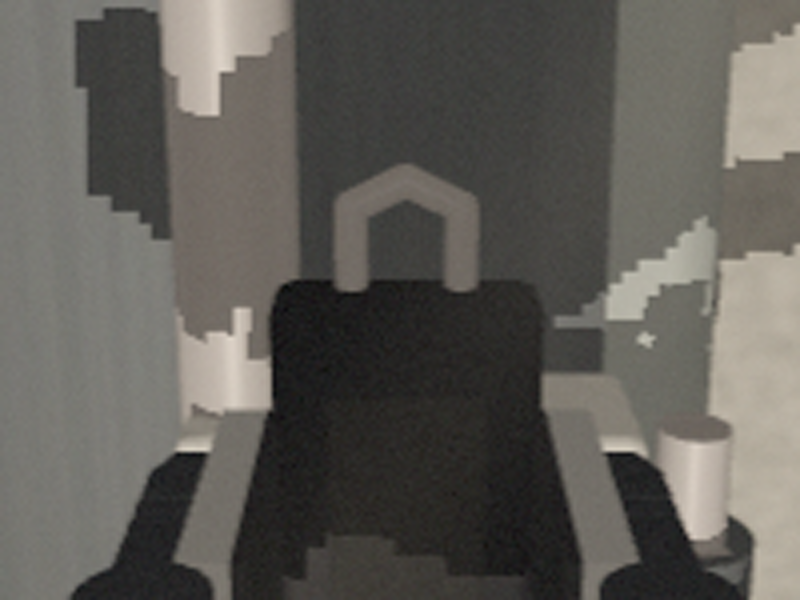

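Nothing slipped in the grip, but the arm's compliance has pitched the tool 0.47° nose-down. I'll level it, keeping the grasp point still and the push at 8 N.

```bash
cat > i7.py <<'E'
from ins import *
s=float(open("s.txt").read()); z=float(open("z.txt").read()); th=0.
def avg(n=4):
    F=[]
    for _ in range(n): env.hold(.05); r=env.state(); F.append(r["force"])
    F=np.mean(F,0); return -F[:2]@u,F[2],r
for k in range(18):
    f,fz,r=avg(); pt=r["orientation"][1]; za=r["eef_pos"][2]-169
    print("s%.2f z%.2f th%.2f | push %.2f fz %.2f pitch %.2f zact %.2f t%.1f"%(s,z,th,f,fz,pt,za,r["clock"]))
    okp,okf,okz=abs(pt)<.08,abs(f-8)<.6,1<fz<4.5
    if okp and okf and okz or r["clock"]>43: break
    if not okp:
        d=float(np.clip(-pt,-.15,.15)); th+=d; s-=169*np.radians(d)
    if not okf: s+=float(np.clip((8-f)*.15,-.25,.25))
    if not okz: z+=.15 if fz>4.5 else -.15
    env.movel(P(s,z),[180,th,185.3],vel=8)
rep("end")
open("s.txt","w").write(str(s)); open("z.txt","w").write(str(z)); open("th.txt","w").write(str(th))
E
python3 i7.py
```

```text
s2.69 z135.95 th0.00 | push 7.60 fz 3.23 pitch -0.47 zact 134.01 t34.8
s2.25 z135.95 th0.15 | push 7.38 fz 3.20 pitch -0.32 zact 134.00 t35.3
s1.90 z135.95 th0.30 | push 7.90 fz 3.40 pitch -0.18 zact 133.99 t35.7
s1.46 z135.95 th0.45 | push 7.50 fz 3.25 pitch -0.03 zact 133.92 t36.2
end t36.17 shoulder -0.78 lat -0.12 z 133.92 F fwd -8.06 lat 0.45 z 3.34 open 0.333
```

```bash
python3 - <<'E'
from ins import *
for _ in range(3): env.hold(.2); r=rep("hold")
print(r["orientation"]); print(env.finish_job())
E
```

```text
hold t36.38 shoulder -0.77 lat -0.09 z 133.91 F fwd -7.21 lat 0.12 z 1.84 open 0.326
hold t36.58 shoulder -0.77 lat -0.13 z 133.93 F fwd -7.06 lat 0.41 z 3.40 open 0.328
hold t36.77 shoulder -0.76 lat -0.14 z 133.95 F fwd -7.35 lat -0.44 z 3.23 open 0.327
[ 179.93   -0.03 -174.74]
the job is handed in; nothing more can be done
None
```

The black square-headed blank is in the empty vise with its blade on the lower jaw. The arm is still holding the head and pushing the shoulder against the fork gauge. I handed the job in at about 36.8 s; no verdict was reported.

**Insertion:** The blade went in without touching anything sideways. I then lowered it until it met the lower jaw, which happened within about 0.4 mm of the expected height, and brought it up to the gauge in small steps.

**Last checks before handing in:**
- **Push:** It read 7.1–7.4 N over the last 0.6 s, a little under your 8 N. It had averaged 7.5 N just before that. Part of it may be friction on the jaw rather than force on the gauge.
- **Down force:** About 2–3.5 N on the lower jaw.
- **Position:** The tool was within 0.1° of level, and sideways offset was about 0.1 mm.
- **Grip:** The opening stayed steady, and the depth picture showed no slip.

**What went off along the way:** While pushing, the arm gave slightly and tipped the blank 0.47° nose-down, with up to about 7–8 N pressing on the jaw. I levelled it and eased that load before finishing.

**Not confirmed by eye:** The gripper hides the contact between shoulder and gauge from the cameras. That seating rests on the force readings and the measured gauge position, which agreed to within about 1 mm.

The arm touched nothing else on the bench that I could detect, but I took no final picture of the other things.

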